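# Hold a bore scope centred at the exhaust port of an engine cylinder

## Task

Take the black-handled bore scope out of the tool rack and lower its steel stem straight down into the bore of the finned engine cylinder on the indexing table, without ever touching the cylinder with it, until the viewing window near the tip of the stem is level with the exhaust port. Finish while still holding the scope there, upright, still and in the middle of the bore, for the picture to be taken: do not let it go or rest it on anything. Leave the other tools and the things on the bench as they are.

Things in the scene. Friction and masses are not known exactly. Their poses are not given: they have to be found in the camera images.
- scope: Bore scope, 110-190 g: black round handle 22 mm thick, 70 mm tall, aluminium band near its top, green ring near its foot; below it, on the same axis, a straight bright steel stem 8 mm thick, 90 mm long. It hangs upright in a rack hole, the 26 mm collar at the handle's foot on the top plate. Origin on the axis at the collar's underside; z up: handle z 0 to 70, stem 0 to -90 mm. Yaw does not matter.
- scope_grip (a point): The place to hold the scope: on its axis, 45 mm above the collar's underside, in the middle of the knurled part of the handle.
- scope_window (a point): Centre of the pale ring-shaped viewing window of the scope (12 mm tall), on the stem's axis, 82 mm below the collar's underside and 8 mm above the stem's tip.
- scope_tip (a point): Lower end of the scope's stem, on its axis, 90 mm below the collar's underside.
- rack: Fixed tool rack: aluminium top plate 60 x 215 x 8 mm, upper face 120 mm above the bench, on two end cheeks and a wooden foot 80 mm wide. Three 11 mm holes in a row along its own y axis (y = -65, 0, +65 mm), a tool hanging in each; which tool hangs where varies. The stems hang freely. Origin under the middle of the foot, z up.
- cylinder: Fixed finned aluminium engine cylinder, 66 mm tall: 50 mm square foot, lower barrel 28 mm thick with the exhaust stub, fins 50 mm across above, a dark-lined bore 20 mm in diameter straight down its middle. Foot 64 mm, top 130 mm above the bench. Origin on the bore axis under the foot; z up the bore; x to the exhaust stub, which ends 33 mm from the axis.
- turntable: Fixed blue round indexing table under the cylinder, disc 190 mm across, four bars reaching 110 mm from the middle, upper face 64 mm above the bench; a handwheel sticks out along its x, to 186 mm from the middle. Two strap clamps along its y axis hold the cylinder; they end 98 mm above the bench. Origin at bench height under the cylinder's bore axis, axes as the cylinder's.
- bore_mouth (a point): Centre of the bore's open upper end, on the bore's axis, level with the top of the cylinder.
- port_level (a point): The point on the bore's axis at the height of the middle of the exhaust port, 42 mm below bore_mouth. The port is 12 mm high and opens from the bore into the exhaust stub.
- scriber: Red-handled scriber hanging in the rack, handle 22 mm in diameter and 64 mm tall. Origin on its axis at the underside of its collar, z up. To be left alone.
- deburrer: Yellow-handled deburring tool hanging in the rack, handle 22 mm in diameter and 64 mm tall. Origin on its axis at the underside of its collar, z up. To be left alone.
- brush: Wire brush lying on the bench, 185 mm long and 33 mm high, wooden handle, red ferrule. Origin at bench height where handle and ferrule meet; x points to the bristles. To be left alone.
- oil: Green oil bottle, 54 mm in diameter, 140 mm tall. Origin under its middle. To be left alone.
- block: Steel setup block with holes, 76 x 51 x 25 mm. Origin under its middle. To be left alone.
- piston: Small aluminium piston, 20 mm in diameter and 22 mm tall, standing on the bench. Origin under its middle. To be left alone.
Things that resemble listed ones, but are neither listed nor needed, are in the scene too. Several things have the shape of the scope; the one meant has the colours described above. What is shaped like the rack but blue is not meant.

How it is judged:
On the way:
1. the scope is drawn up out of the rack, its tip above the rack's top plate (height (world z) of scope_tip above 0.125 m and contact force between scope and rack below 0.1 N), for 0.1 s.
At the end, for the whole second after the job is handed in: The fingers hold the scope clear of all else, still, upright within 0.06 rad; its window is within 3 mm of the bore axis and 5 mm of the port's mid height, its collar within 6 mm of the axis; the other tools and bench things are within 20 mm of their places (horizontal distance between scope_window and port_level below 0.003 m and horizontal distance between scope and bore_mouth below 0.006 m and z of scope_window in the frame of port_level between -0.005 and 0.005 m and angle between scope's own z axis and vertical below 0.06 rad and linear speed of scope below 0.02 m/s and contact force between scope and the fingers above 1 N and contact force between scope and cylinder below 0.3 N and distance of each of scriber, deburrer, brush, oil, block, piston from where it was at the start of the episode below 0.02 m); the arm keeps its last pose, push and grip.
It fails at once if the scope touches the cylinder (more than 0.5 N) (contact force between scope and cylinder above 0.5 N).
It fails at once if another tool or a thing on the bench is moved by more than 20 mm (distance of any of scriber, deburrer, brush, oil, block, piston from where it was at the start of the episode above 0.02 m).
It also fails if it takes over 50 s, if anything falls off the work surface, if the arm or the gripper's body presses on something with over 40 N, if the wrist force passes 120 N, or if a joint passes its speed limit or range.

## Robot

A 7-joint arm with a two-finger parallel gripper is mounted at the origin on the work surface. World frame = base frame: x ahead of the robot, y to its left, z up, the work surface at z = 0. Lengths are in m, angles in rad, forces in N, time in s.
With the tool pointing down it reaches from about 0.35 to 0.9 m from the base axis. Payload 7.2 kg.
Tool frame: the origin (TCP) lies between the finger pads; the fingertips stand 11 mm ahead of it and the grasp point (between the pads) lies 8 mm behind it; z points along the fingers, y is the direction in which the jaws open and shut (so a half turn about z gives the same grasp; the last joint's range is limited). The gripper opens to 88 mm and grips with 3 to 60 N. Pads are 20 mm wide; open, the fingers measure 115 mm over their backs; the gripper's body (75 mm by 178 mm) begins 61 mm behind the grasp point.
Start: joints at [-1.408, 0.411, -0.013, 1.596, 0.006, 1.134, -0.082], TCP at [0.143, 0.608, 0.234] pointing down, gripper open.
Joint ranges: [-2.95, 2.95], [-0.29, 1.99], [-1.47, 1.44], [0.14, 2.54], [-1.03, 4.17], [0.13, 1.85], [-2.86, 2.86]. Speed limits (rad/s): [2.39, 2.39, 3.01, 3.01, 3.14, 3.14, 3.14].

## Interface

Orientations are given as [roll, pitch, yaw] about the fixed x, y, z axes, in that order (R = Rz(yaw) Ry(pitch) Rx(roll)).
In Python, from station import ctrl gives the robot as it stands.
- The arm moves only by the tool apply_moves, never from a script. Its argument "targets" is one flat list of numbers, 5 for each row, row after row: the opening in per cent of the stroke, from 0 (shut) to 100 (fully open), then the shift along the tool's x, y, z in cm, then the turn about the tool's z in degrees. In form: [grip, dx, dy, dz, spin, grip, dx, dy, dz, spin, ...]. A call has 1 to 8 rows; each row is the pose to reach, as a shift and turn from the pose commanded when the call began, along the tool's axes at that moment; what a row does not reach only later rows make up. A row lasts 1/12 s, in which the tool goes at most 41.7 mm and 7.16 degrees, less where a joint would pass 70% of its speed; a pose out of reach is approached as far as the arm can. A call with a gripper value outside its range is refused whole. The fingers move at their own pace and stop on an object; "force" is the grip in N (left out, the last holds). Time passes only in rows, so rows that repeat a pose let the fingers close. It gives the time, the measured TCP pose, the force and the opening at its end, in the units of the state.
- ctrl.get_state(): the state, without advancing time (a new reading comes with each control period).
- ctrl.get_image(name): name is "scene" or "side" or "wrist"; returns a dict with "img" (400x640x3 uint8, red, green, blue), "depth" (400x640 float32, m along the optical axis (not along the pixel's ray), 0 where there is no reading), "K" (3x3 intrinsics, pixels), "xyz" and "attitude" of the camera in the world; the wrist camera has in their place "mount" (4x4, takes a point from camera to tool coordinates, whose origin is the TCP and whose axes are the flange's). Camera axes: x right, y down, z forward; pixel columns grow to the right and rows downward; lengths in m; the calibration is good to about 2 mm. A picture is of the moment at which its call begins: read the wrist's pose just before it.
- ctrl.finish_job(): hands the job in, once; it reports no verdict.
The state is a dict: "time_s": time; "q": joint angles; "dq": joint speeds; "joint_efforts": joint torques, N m; "tool_pos": TCP position; "orientation": TCP orientation; "force": force on the tool from outside, world axes, zero at the start; "ft_torque": the same for the moment, N m; "width": finger opening in m.
Only numpy, scipy, OpenCV 4.12 (cv2) and the standard library are available. Lean on these libraries where they do the work, as an engineer would, in place of code of your own. Each camera call takes 0.05 s, during which the arm holds its last target.

## Working session

There is one attempt and no reset: what is moved stays moved. The work goes in short steps, Python scripts to look and compute and a tool call to move; the robot and the scene stay as the last step left them, time stands still between calls to the robot, and variables do not carry over. Pictures are saved under pics/ and viewed, and the job is handed in when it is done.

Besides the shell and the picture viewer there is one more tool, called after "Emit:" by a JSON object that holds its "name" and its "arguments". apply_moves: Moves the arm, as the interface text tells. Its arguments: {"type":"object","properties":{"targets":{"type":"array","items":{"type":"number"}},"force":{"type":"number"}},"required":["targets"]}

```bash
ls; mkdir -p pics
cat > h.py <<'E'
import numpy as np, cv2
from scipy.spatial.transform import Rotation as R
from station import ctrl
def save(n,im): cv2.imwrite('pics/'+n+'.png',cv2.cvtColor(im,cv2.COLOR_RGB2BGR))
E
python3 - <<'E'
from h import *
s=ctrl.get_state();print(s)
for n in ["scene","side","wrist"]:
    d=ctrl.get_image(n); save(n+'0',d['img']); np.savez('pics/'+n+'0.npz',**d)
    print(n,d['K'],d.get('xyz'),d.get('attitude'),d.get('mount'))
E
```

```text
pics
{'time_s': 0.0, 'q': array([-1.40815603,  0.41189452, -0.01274114,  1.5970505 ,  0.00560386,
        1.13427692, -0.08222131]), 'dq': array([ 1.42697776e-03, -2.20106671e-03,  1.16044075e-03, -5.49659376e-05,
       -1.34384843e-03,  3.88306767e-04, -1.00352215e-03]), 'joint_efforts': array([ 7.21400174e-04, -5.87961638e+01,  6.42446503e-01, -2.91073126e+01,
       -5.36898023e-02,  1.85847294e-02,  1.52968860e-04]), 'tool_pos': array([0.14290995, 0.60794063, 0.23280961]), 'orientation': array([-3.14000247e+00,  1.04794028e-04,  2.91078412e+00]), 'force': array([ 0.50152881, -0.72011983,  1.55148356]), 'ft_torque': array([0.0069739 , 0.05221539, 0.04697524]), 'width': 0.08788089065589924}
scene [[376.35772348   0.         320.01303057]
 [  0.         376.35772348 199.51207241]
 [  0.           0.           1.        ]] [ 1.15323422 -0.60749158  1.06653409] [-2.42688816e+00 -1.49290437e-03  8.55624550e-01] None
side [[442.10995229   0.         314.58864978]
 [  0.         442.10995229 195.65472944]
 [  0.           0.           1.        ]] [0.44113108 0.84205241 0.74950504] [-2.15105854  0.01613796 -3.06317783] None
wrist [[283.27326931   0.         319.31578999]
 [  0.         283.27326931 201.85106339]
 [  0.           0.           1.        ]] None None [[ 4.81279321e-04 -9.59175849e-01 -2.82809936e-01  7.82889641e-02]
 [ 9.99999817e-01  5.65533206e-04 -2.16281508e-04 -1.31241036e-03]
 [ 3.67390409e-04 -2.82809780e-01  9.59175945e-01 -1.49776396e-01]
 [ 0.00000000e+00  0.00000000e+00  0.00000000e+00  1.00000000e+00]]
```

View pics/scene0.png

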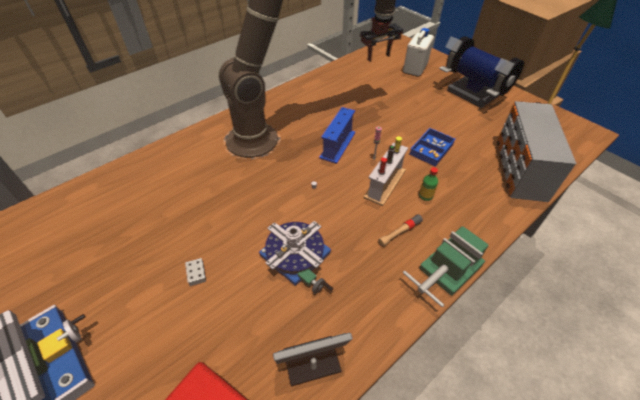

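View pics/side0.png

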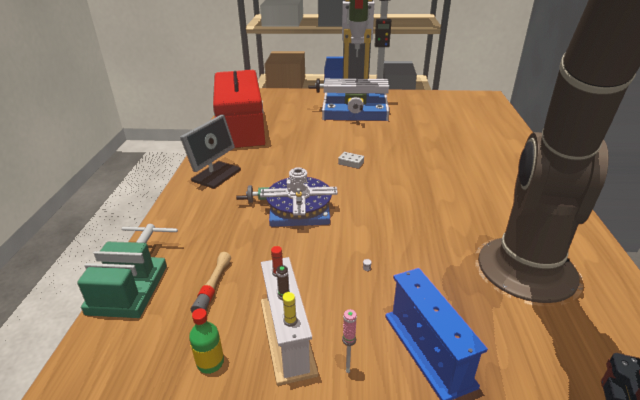

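View pics/wrist0.png

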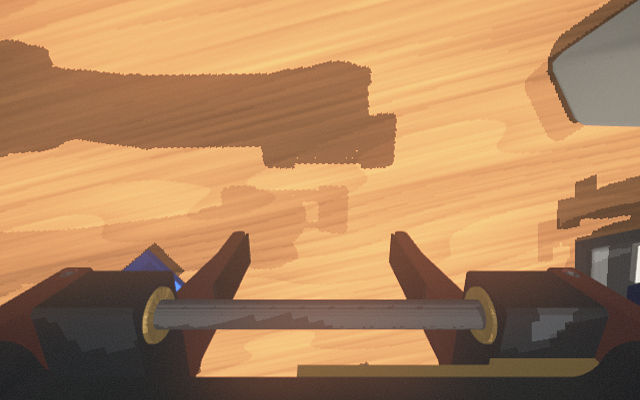

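The rack is at about (385,175) in scene and (287,315) in side. Its handles in side are red (277,260), black (283,283) and yellow (289,307). A pink decoy stands apart at (349,325). The black one fits the scope, so I'll confirm it in an enlarged crop.

Run:
```python
from h import *
a=np.load('pics/side0.npz')['img'][230:390,230:390]; b=np.load('pics/scene0.npz')['img'][110:210,340:440]
save('crop0',np.hstack([cv2.resize(a,(400,400),interpolation=2),cv2.resize(b,(400,400),interpolation=2)]))
c=np.load('pics/side0.npz')['img'][150:240,230:350]; b=np.load('pics/scene0.npz')['img'][205:295,245:345]
save('crop1',np.hstack([cv2.resize(c,(400,300),interpolation=2),cv2.resize(b,(400,300),interpolation=2)]))
```

```text
(no output)
```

View pics/crop0.png

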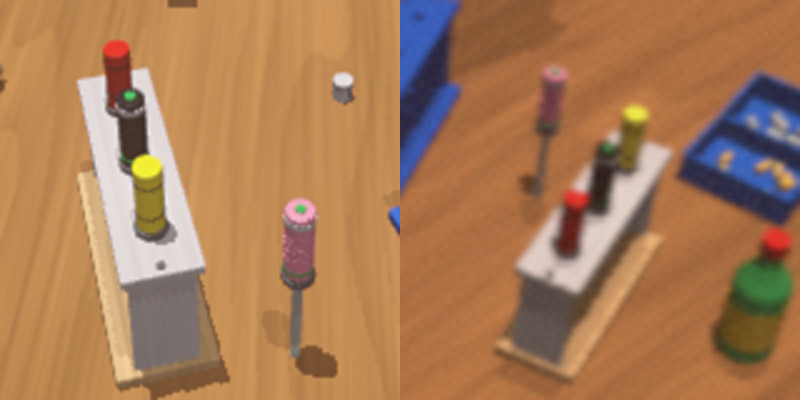

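View pics/crop1.png

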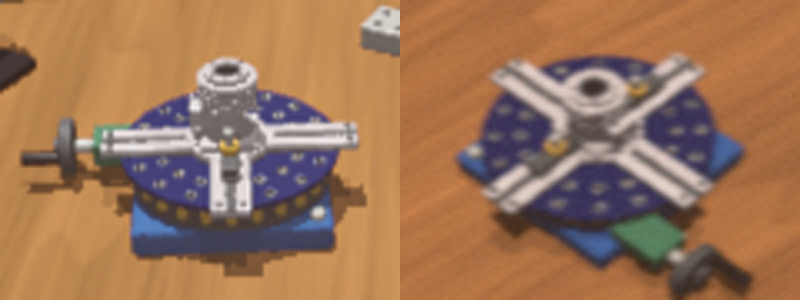

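```bash
cat >> h.py <<'E'
def load(n): return dict(np.load('pics/'+n+'.npz'))
def cam(d,s=None):
    if 'xyz' in d: return R.from_euler('xyz',d['attitude']).as_matrix(), d['xyz']
    Rt=R.from_euler('xyz',s['orientation']).as_matrix(); M=d['mount']
    return Rt@M[:3,:3], Rt@M[:3,3]+s['tool_pos']
def ray(d,u,v,s=None):
    Rc,p=cam(d,s); K=d['K']; return p, Rc@np.array([(u-K[0,2])/K[0,0],(v-K[1,2])/K[1,1],1])
def onz(d,u,v,z,s=None):
    p,r=ray(d,u,v,s); return p+r*(z-p[2])/r[2]
def proj(d,X,s=None):
    Rc,p=cam(d,s); c=Rc.T@(np.asarray(X)-p); return (d['K']@(c/c[2]))[:2]
E
python3 - <<'E'
from h import *
S=load('side0');C=load('scene0')
u=lambda d,x,y: d['depth'][int(y),int(x)]
for nm,d,pts in [('side',S,dict(scope=(282,267.5),red=(277,249.5),yel=(289,296))),('scene',C,dict(scope=(391.5,147),red=(383.5,159),yel=(398.5,138.5)))]:
    for k,(x,y) in pts.items(): print(nm,k,onz(d,x,y,.19 if k=='scope' else .184).round(4))
# bore: dark blob
for nm,d,(x0,y0,x1,y1) in [('side',S,(285,165,312,180)),('scene',C,(284,218,304,236))]:
    g=cv2.cvtColor(d['img'],cv2.COLOR_RGB2GRAY)[y0:y1,x0:x1]; print(g)
E
```

```text
side scope [0.5583 0.2371 0.19  ]
side red [0.5767 0.1797 0.184 ]
side yel [0.5373 0.3017 0.184 ]
scene scope [0.5599 0.2419 0.19  ]
scene red [0.5796 0.1806 0.184 ]
scene yel [0.5412 0.3016 0.184 ]
[[144 145 147 149 151 148 148 151 154 153 147 149 149 149 149 151 152 154
  155 155 155 157 155 153 150 148 147]
 [143 146 147 150 149 149 150 152 154 151 148 153 153 154 154 154 153 155
  155 155 155 156 155 152 149 147 147]
 [144 146 148 151 150 149 149 152 153 157 173 185 185 184 185 175 169 154
  155 154 155 155 154 151 149 146 147]
 [144 145 148 152 152 150 154 160 160 186 211 203 184 181 196 195 172 145
  170 163 154 155 153 151 148 146 147]
 [143 145 149 151 151 157 186 207 189 180 156 134 115 113 129 135 158 204
  214 204 171 157 152 151 148 145 147]
 [143 146 149 150 158 186 214 218 200 146  88  71  66  67  69  73 118 190
  219 219 212 180 155 150 147 145 149]
 [143 147 150 155 187 213 218 219 188 123  76  64  64  64  63  81 119 193
  216 193 215 195 160 149 147 147 150]
 [145 146 150 158 204 217 185 209 174 164 147 123 109 115 125 168 154 165
  178 158 215 214 167 148 146 146 15
[... 1625 characters left out ...]
  84  67
   88 107]
 [ 78  78 117 166 193 196 179 152 128 119 130 159 182 194 196 170 129  96
  116 146]
 [123 116 157 193 201 184 142  96  76  70  76  99 133 176 202 196 171 134
  123 138]
 [176 167 186 197 191 157 104  64  52  52  54  67 104 156 190 196 191 168
  136 111]
 [202 202 200 189 169 137  92  58  53  51  54  65 100 150 179 193 203 187
  152 119]
 [202 205 203 198 188 159 107  69  55  55  64  88 129 165 183 192 196 176
  144 135]
 [178 194 199 195 187 176 144 107  83  86 103 135 170 187 179 184 185 154
  121 110]
 [134 160 183 182 179 182 178 161 138 134 149 170 184 180 175 184 176 140
  110  93]
 [116 133 170 185 179 170 178 179 162 149 160 170 162 164 176 189 166 128
  101  83]]
```

Run:
```python
from h import *
S=load('side0');C=load('scene0')
print(onz(S,298,170.8,.13),onz(C,293.2,230.5,.13))
s=ctrl.get_state(); Rt=R.from_euler('xyz',s['orientation']).as_matrix(); print(Rt.round(3),s['tool_pos'])
d=np.array([.559,.2405,.25])-s['tool_pos']; print(Rt.T@d)
```

```text
[ 0.58146879 -0.22343067  0.13      ] [ 0.58185783 -0.21855697  0.13      ]
[[-0.974  0.229 -0.   ]
 [ 0.229  0.974 -0.001]
 [-0.    -0.001 -1.   ]] [0.14292588 0.6080698  0.23301188]
[-0.48910698 -0.2627011  -0.01662267]
```

Emit:
{"name": "apply_moves", "arguments": {"targets": [100,-24,-13,-5,30,100,-24,-13,-5,30,100,-24,-13,-5,30,100,-24,-13,-5,30,100,-24,-13,-5,30,100,-24,-13,-5,30,100,-24,-13,-5,30,100,-24,-13,-5,30], "force": 25}}

```text
time_s: 0.82
tool_pos: [0.3528, 0.4221, 0.2851]
orientation: [3.139, 0.002, 2.378]
force: [0.3, -0.1, 0.0]
width: 0.0874
```

```bash
cat >> h.py <<'E'
def rel(p,yaw=None):
    s=ctrl.get_state(); Rt=R.from_euler('xyz',s['orientation']).as_matrix()
    y=np.degrees(np.arctan2(Rt[1,1],Rt[0,1]))
    print('t',s['time_s'],'pos',s['tool_pos'].round(4),'rpy',s['orientation'].round(4),'toolY',y.round(1),'w',s['width'],'F',s['force'].round(1),'q',s['q'].round(2))
    print('shift cm',(Rt.T@(np.array(p)-s['tool_pos'])*100).round(2),'spin',None if yaw is None else y-yaw)
E
python3 -c "
from h import *
rel([.559,.2405,.28],17.7)"
```

```text
t 0.8167 pos [0.3528 0.4221 0.2851] rpy [3.1393e+00 2.5000e-03 2.3779e+00] toolY 46.2 w 0.08743993304145252 F [ 0.3 -0.1  0. ] q [-1.13  0.24  0.2   1.72 -0.05  1.18 -0.11]
shift cm [-27.45   1.15   0.58] spin 28.54576714996907
```

Emit:
{"name": "apply_moves", "arguments": {"targets": [100,-27.4,1.1,0.5,28.5,100,-27.4,1.1,0.5,28.5,100,-27.4,1.1,0.5,28.5,100,-27.4,1.1,0.5,28.5,100,-27.4,1.1,0.5,28.5,100,-27.4,1.1,0.5,28.5,100,-27.4,1.1,0.5,28.5,100,-27.4,1.1,0.5,28.5]}}

```text
time_s: 1.48
tool_pos: [0.5577, 0.2419, 0.2782]
orientation: [3.141, 0.003, 1.882]
force: [-0.9, -0.2, -0.5]
width: 0.0879
```

Run:
```python
from h import *
rel([.559,.2405,.28],17.7)
s=ctrl.get_state(); d=ctrl.get_image('wrist'); save('w1',d['img']); np.savez('pics/w1.npz',**d,pos=s['tool_pos'],ori=s['orientation'])
rel([.559,.2405,.28],17.7)
```

```text
t 1.4833 pos [0.5577 0.2419 0.2782] rpy [3.1411 0.0033 1.8821] toolY 17.8 w 0.08791196883340047 F [-0.9 -0.2 -0.5] q [-0.79  0.36  0.41  1.6  -0.15  1.21 -0.05]
shift cm [-0.17  0.08 -0.18] spin 0.1362875631813516
t 1.5333 pos [0.5556 0.2448 0.278 ] rpy [-3.1411e+00  1.4000e-03  1.8848e+00] toolY 18.0 w 0.08743148773940362 F [-0.1 -0.1  0.3] q [-0.79  0.36  0.4   1.6  -0.15  1.21 -0.05]
shift cm [-0.51  0.19 -0.2 ] spin 0.29232117524695767
```

View pics/w1.png

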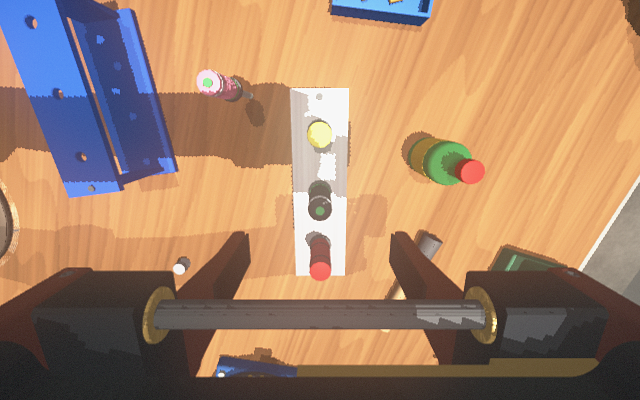

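The wrist view shows yellow (320,133), black with its green dot (319,211) and red (320,270). The arm was still settling, so I'll measure again now.

Run:
```python
from h import *
s=ctrl.get_state(); d=ctrl.get_image('wrist'); save('w2',d['img']); np.savez('pics/w2.npz',**d,pos=s['tool_pos'],ori=s['orientation'])
hsv=cv2.cvtColor(d['img'],cv2.COLOR_RGB2HSV)
roi=np.zeros(hsv.shape[:2],bool); roi[195:230,300:340]=1
g=(hsv[...,0]>40)&(hsv[...,0]<85)&(hsv[...,1]>90)&(hsv[...,2]>60)&roi
y,x=np.nonzero(g); print('green',x.mean(),y.mean(),len(x))
print('scope',onz(d,x.mean(),y.mean(),.19,s))
for nm,(lo,hi),box in [('yel',(20,35),(115,150,300,340)),]:
    m=(hsv[...,0]>=lo)&(hsv[...,0]<=hi)&(hsv[...,1]>120)
    y,x=np.nonzero(m[box[0]:box[1],box[2]:box[3]]); print(nm,x.mean()+box[2],y.mean()+box[0],onz(d,x.mean()+box[2],y.mean()+box[0],.184,s))
print('red',onz(d,320,272,.184,s))
a=d['img']; save('c2',cv2.resize(a[110:290,280:360],(320,720)[::1],interpolation=2)[:600])
rel([.559,.2405,.28],17.7)
```

```text
green nan nan 0
scope [nan nan nan]
yel 314.07070707070704 141.33333333333334 [0.53222362 0.29819393 0.184     ]
red [0.57546281 0.18172468 0.184     ]
t 1.5833 pos [0.5541 0.247  0.278 ] rpy [-3.1405e+00  1.0000e-04  1.8879e+00] toolY 18.2 w 0.08771307543781846 F [-0.1  0.5  0.4] q [-0.8   0.36  0.4   1.6  -0.15  1.21 -0.05]
shift cm [-0.77  0.26 -0.2 ] spin 0.4682929836040195<stdin>:6: RuntimeWarning: Mean of empty slice.
  ret = ret.dtype.type(ret / rcount)
<stdin>:7: RuntimeWarning: Mean of empty slice.
```

View pics/c2.png

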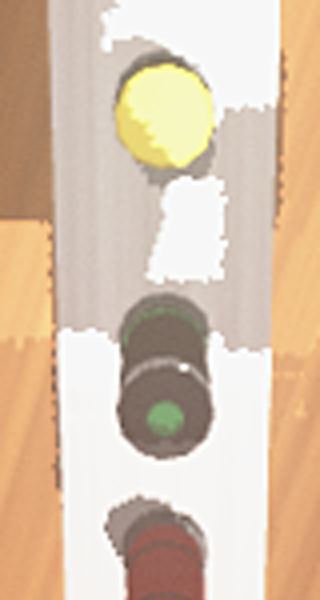

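The crop confirms the scope: black handle, bright band near the top, green ring at the foot and a green dot at (321,214). I'll let the arm settle before measuring.

Emit:
{"name": "apply_moves", "arguments": {"targets": [100,0,0,0,0,100,0,0,0,0,100,0,0,0,0,100,0,0,0,0]}}

```text
time_s: 1.92
tool_pos: [0.5533, 0.2486, 0.2787]
orientation: [3.142, -0.0, 1.892]
force: [-0.1, -0.1, -0.0]
width: 0.0878
```

Run:
```python
from h import *
s=ctrl.get_state(); d=ctrl.get_image('wrist'); np.savez('pics/w3.npz',**d,pos=s['tool_pos'],ori=s['orientation'])
print(s['dq'].round(3))
rel([.559,.2405,.28],17.7)
a=d['img']; save('c3',cv2.resize(a[100:290,270:370],(400,760),interpolation=2)[160:760])
```

```text
[ 0.006 -0.001  0.005 -0.001  0.    -0.001  0.003]
t 1.9667 pos [0.5535 0.2483 0.2788] rpy [ 3.1415e+00 -4.0000e-04  1.8915e+00] toolY 18.4 w 0.08772365646041745 F [-0.1  0.2 -0.2] q [-0.8   0.36  0.4   1.61 -0.15  1.21 -0.05]
shift cm [-0.91  0.28 -0.12] spin 0.6727801935053677
```

View pics/c3.png

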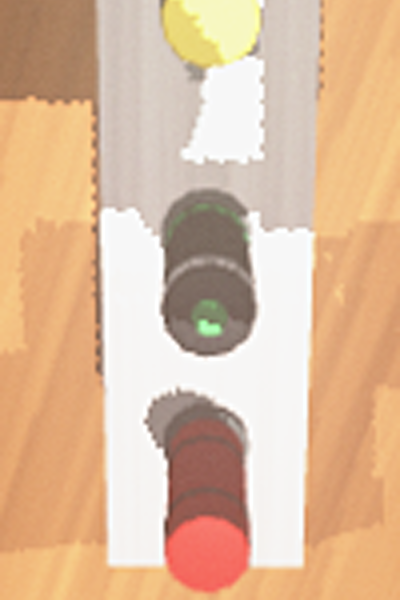

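Run:
```python
from h import *
d=load('w3'); s=dict(tool_pos=d['pos'],orientation=d['ori'])
for n,u,v,z in [('scope disc',322.4,217.2,.19),('dot',322.2,219.0,.19),('red',321.8,278.2,.184),('yel',322.6,144.5,.184)]: print(n,onz(d,u,v,z,s).round(4))
# rack plate edges at z=.12 (rows 180,250)
for v in (165,230):
    row=d['img'][v,270:370].astype(int).sum(1); print(v)
for u,v in [(270+100/4,140+400/4),(270+308/4,140+400/4),(270+97/4,140+100/4),(270+318/4,140+100/4)]: print(onz(d,u,v,.12,s).round(4))
```

```text
scope disc [0.5572 0.2417 0.19  ]
dot [0.5576 0.24   0.19  ]
red [0.5775 0.1796 0.184 ]
yel [0.5372 0.3017 0.184 ]
165
230
[0.5442 0.1811 0.12  ]
[0.6025 0.2005 0.12  ]
[0.5173 0.266  0.12  ]
[0.5746 0.2851 0.12  ]
```

```bash
python3 -c "
from h import *
rel([.5573,.2408,.157],17.7)"
```

```text
t 1.9667 pos [0.5535 0.2483 0.2788] rpy [ 3.1415e+00 -4.0000e-04  1.8915e+00] toolY 18.4 w 0.08772365646041745 F [-0.1  0.2 -0.2] q [-0.8   0.36  0.4   1.61 -0.15  1.21 -0.05]
shift cm [-0.84  0.13 12.18] spin 0.6727801935053677
```

Emit:
{"name": "apply_moves", "arguments": {"targets": [100,-0.84,0.13,1,0.5,100,-0.84,0.13,4,0.5,100,-0.84,0.13,7,0.5,100,-0.84,0.13,9.5,0.5,100,-0.84,0.13,11.5,0.5,100,-0.84,0.13,12.2,0.5,100,-0.84,0.13,12.2,0.5,100,-0.84,0.13,12.2,0.5]}}

```text
time_s: 2.63
tool_pos: [0.5583, 0.2395, 0.1569]
orientation: [3.142, 0.0, 1.881]
force: [-0.4, 0.0, 0.1]
width: 0.0879
```

Run:
```python
from h import *
s=ctrl.get_state(); d=ctrl.get_image('side'); w=ctrl.get_image('wrist')
rel([.5573,.2408,.157],17.7)
save('c4',np.hstack([cv2.resize(d['img'][200:400,220:380],(400,500),interpolation=2),cv2.resize(w['img'][:,200:450][100:400],(400,500))]))
```

```text
t 2.7333 pos [0.5589 0.2399 0.1581] rpy [ 3.1394e+00 -3.0000e-04  1.8808e+00] toolY 17.8 w 0.08781757973973012 F [ 0.4  0.6 -0.3] q [-0.76  0.47  0.37  1.74 -0.2   0.96  0.  ]
shift cm [ 0.14 -0.12  0.11] spin 0.05920124441567154
```

View pics/c4.png

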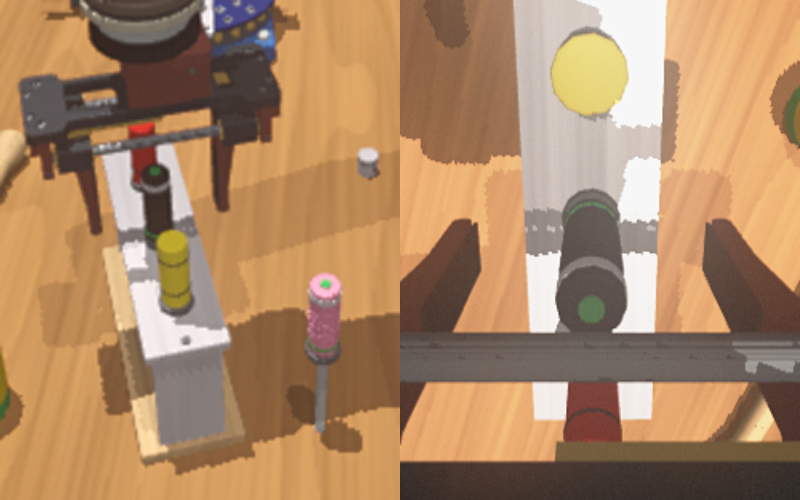

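Emit:
{"name": "apply_moves", "arguments": {"targets": [0,0.1,-0.1,0.1,0,0,0.1,-0.1,0.1,0,0,0.1,-0.1,0.1,0,0,0.1,-0.1,0.1,0,0,0.1,-0.1,0.1,0,0,0.1,-0.1,0.1,0,0,0.1,-0.1,0.1,0,0,0.1,-0.1,0.1,0], "force": 30}}

```text
time_s: 3.4
tool_pos: [0.5567, 0.2404, 0.1556]
orientation: [-3.142, -0.0, 1.881]
force: [0.3, 0.3, 0.6]
width: 0.0378
```

```bash
python3 -c "
from h import *
rel([.5573,.2408,.157],17.7)"
```

```text
t 3.4 pos [0.5567 0.2404 0.1556] rpy [-3.1416 -0.      1.8811] toolY 17.8 w 0.03777793605929342 F [0.3 0.3 0.6] q [-0.76  0.47  0.37  1.75 -0.2   0.96  0.  ]
shift cm [ 0.02  0.07 -0.14] spin 0.07660151159135253
```

Still closing, so I'll keep going.

Emit:
{"name": "apply_moves", "arguments": {"targets": [0,0,0,0,0,0,0,0,0,0,0,0,0,0,0,0,0,0,0,0,0,0,0,0,0,0,0,0,0,0]}}

```text
time_s: 3.9
tool_pos: [0.5568, 0.2405, 0.1557]
orientation: [3.141, -0.0, 1.881]
force: [1.0, 0.3, -0.7]
width: 0.0216
```

```bash
python3 -c "
from h import *
rel([.5573,.2408,.157],17.7)"
```

```text
t 3.9 pos [0.5568 0.2405 0.1557] rpy [ 3.1412e+00 -1.0000e-04  1.8811e+00] toolY 17.8 w 0.021621884506156347 F [ 1.   0.3 -0.7] q [-0.76  0.47  0.37  1.75 -0.2   0.96  0.  ]
shift cm [ 0.02  0.05 -0.13] spin 0.07905591865743489
```

Emit:
{"name": "apply_moves", "arguments": {"targets": [0,0,0,-1,0,0,0,0,-3.5,0,0,0,0,-6.5,0,0,0,0,-9.5,0,0,0,0,-12.5,0,0,0,0,-15,0,0,0,0,-17,0,0,0,0,-18,0]}}

```text
time_s: 4.57
tool_pos: [0.5571, 0.2404, 0.3388]
orientation: [3.139, -0.001, 1.881]
force: [0.7, 0.0, -1.5]
width: 0.0217
```

Run:
```python
from h import *
rel([.5817,-.221,.335],-21)
d=ctrl.get_image('side'); c=ctrl.get_image('scene')
save('c5',np.hstack([cv2.resize(d['img'][150:400,200:400],(400,500),interpolation=2),cv2.resize(c['img'][60:220,320:450],(400,500))]))
rel([.5817,-.221,.335],-21)
```

```text
t 4.5667 pos [0.5571 0.2404 0.3388] rpy [ 3.1387e+00 -9.0000e-04  1.8808e+00] toolY 17.8 w 0.021732019111264118 F [ 0.7  0.  -1.5] q [-0.8   0.32  0.42  1.52 -0.13  1.33 -0.06]
shift cm [-44.69 -11.73   0.3 ] spin 38.76447009687428
t 4.6667 pos [0.5571 0.2405 0.3373] rpy [ 3.1391e+00 -7.0000e-04  1.8810e+00] toolY 17.8 w 0.02127931306433182 F [ 0.  -0.2 -0.9] q [-0.8   0.32  0.42  1.52 -0.13  1.33 -0.06]
shift cm [-44.7  -11.74   0.16] spin 38.77110936429931
```

View pics/c5.png

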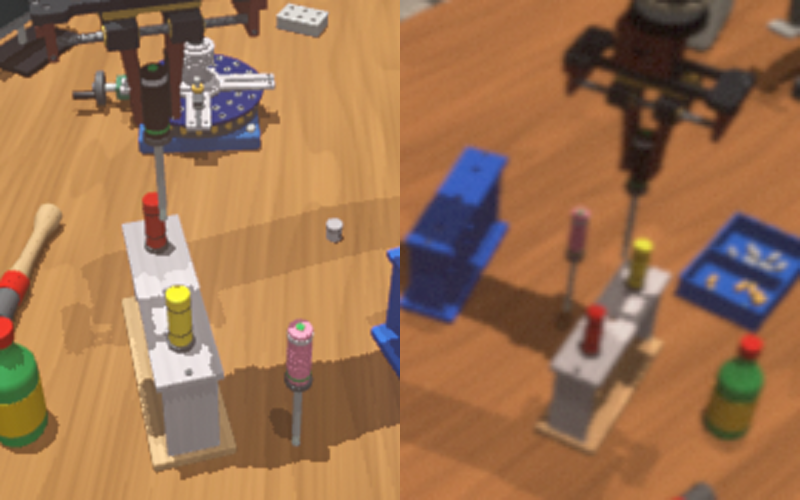

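```bash
python3 -c "
from h import *
rel([.56,-.277,.335],-21)"
```

```text
t 4.6667 pos [0.5571 0.2405 0.3373] rpy [ 3.1391e+00 -7.0000e-04  1.8810e+00] toolY 17.8 w 0.02127931306433182 F [ 0.  -0.2 -0.9] q [-0.8   0.32  0.42  1.52 -0.13  1.33 -0.06]
shift cm [-49.37 -15.52   0.15] spin 38.77110936429931
```

Emit:
{"name": "apply_moves", "arguments": {"targets": [0,-4,-1,0,4,0,-8,-2,0,8,0,-12,-3,0,12,0,-16,-4.5,0,16,0,-20,-6,0,20,0,-24,-7,0,24,0,-27,-8,0,28,0,-29,-9,0,30]}}

```text
time_s: 5.33
tool_pos: [0.5583, -0.0675, 0.3341]
orientation: [-3.14, 0.002, 1.35]
force: [0.3, 0.6, -1.6]
width: 0.0217
```

```bash
python3 -c "
from h import *
rel([.56,-.277,.335],-21)"
```

```text
t 5.3333 pos [ 0.5583 -0.0675  0.3341] rpy [-3.1397e+00  2.0000e-03  1.3495e+00] toolY -12.7 w 0.02173210810060662 F [ 0.3  0.6 -1.6] q [-0.48  0.26  0.64  1.64 -0.16  1.3  -0.03]
shift cm [-20.41   4.76  -0.06] spin 8.321100761222674
```

Emit:
{"name": "apply_moves", "arguments": {"targets": [0,-4,1,0,2,0,-8,2,0,4,0,-12,3,0,6,0,-16,4,0,8,0,-18.5,4.5,0,8.5,0,-20.2,4.8,0,8.5,0,-20.2,4.8,0,8.5,0,-20.2,4.8,0,8.5]}}

```text
time_s: 6.0
tool_pos: [0.5627, -0.2715, 0.3337]
orientation: [-3.139, 0.0, 1.207]
force: [0.2, 0.1, -0.8]
width: 0.0216
```

Emit:
{"name": "apply_moves", "arguments": {"targets": [0,0,0,0,0,0,0,0,0,0,0,0,0,0,0]}}

```text
time_s: 6.25
tool_pos: [0.5641, -0.2692, 0.3353]
orientation: [-3.141, -0.001, 1.211]
force: [0.3, -1.2, -0.7]
width: 0.0217
```

Run:
```python
from h import *
s=ctrl.get_state(); d=ctrl.get_image('wrist'); save('w5',d['img']); np.savez('pics/w5.npz',**d,pos=s['tool_pos'],ori=s['orientation'])
rel([.5817,-.221,.335],-21)
```

```text
t 6.3 pos [ 0.5641 -0.2694  0.3355] rpy [-3.1413e+00 -5.0000e-04  1.2112e+00] toolY -20.6 w 0.02167856884840368 F [ 1.   0.  -1.7] q [-0.14  0.4   0.73  1.48 -0.27  1.36  0.25]
shift cm [ 5.15 -0.05  0.05] spin 0.39391564806555124
```

View pics/w5.png

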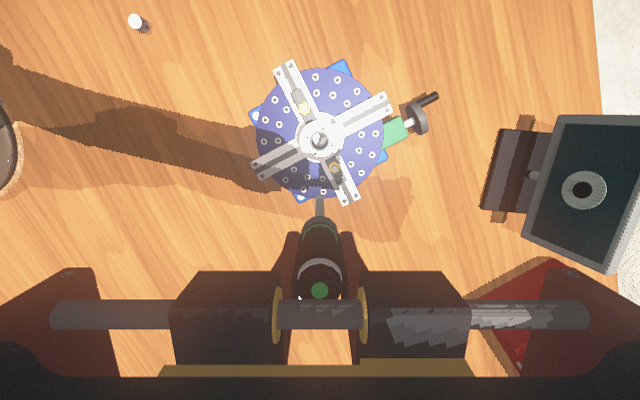

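The bore shows at about (320,140), and the held stem's tip at about (320,200).

Run:
```python
from h import *
a=load('w5')['img']
save('c6',cv2.resize(a[105:305,285:355],(245*2//1,1400)[::1],interpolation=2)[0:560])
save('c7',cv2.resize(a[185:305,280:360],(400,600),interpolation=2))
```

```text
(no output)
```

View pics/c6.png

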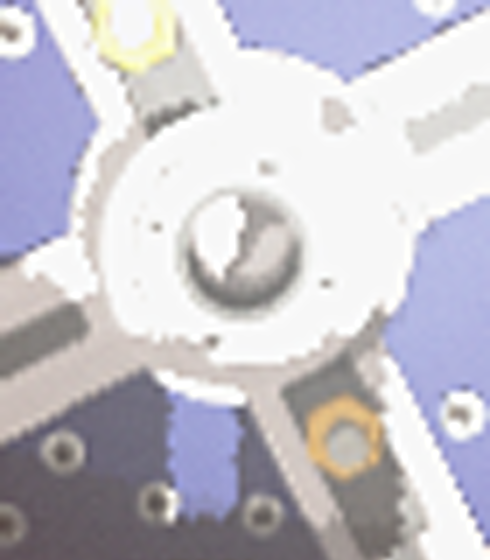

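View pics/c7.png

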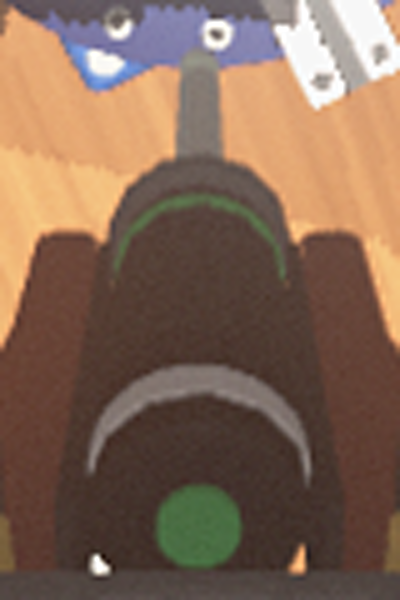

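Run:
```python
from h import *
d=load('w5'); s=dict(tool_pos=d['pos'],orientation=d['ori'])
Rt=R.from_euler('xyz',d['ori']).as_matrix(); z=d['pos'][2]
for n,u,v,h in [('bore',319.3,140.6,.13),('tip far edge',319.7,194.6,z-.1257),('dot',319.4,289.8,z+.0343)]:
    p=onz(d,u,v,h,s); print(n,p.round(4),'tool mm',((p-d['pos'])@Rt*1000).round(1))
# ellipse fit of rim by threshold
g=cv2.cvtColor(d['img'],cv2.COLOR_RGB2GRAY)[125:158,304:336]
print(g[::2,::2])
```

```text
bore [ 0.5811 -0.2221  0.13  ] tool mm [ 49.9  -0.4 205.3]
tip far edge [ 0.5649 -0.2667  0.2096] tool mm [  2.5  -0.  125.7]
dot [ 0.5634 -0.2698  0.3696] tool mm [ -0.8  -0.4 -34.3]
[[214 252 249 247 247 247 247 247 247 247 247 247 247 247 248 248]
 [248 248 248 246 247 247 247 247 248 248 248 247 247 247 247 247]
 [248 248 216 248 247 247 247 248 248 202 228 248 247 247 247 247]
 [247 248 248 247 247 248 245 236 239 246 249 247 247 247 247 247]
 [248 248 247 247 249 222 244 252 184 200 220 249 247 247 247 247]
 [246 248 248 248 218 249 248 251 161 166 174 221 249 247 247 247]
 [241 224 243 246 231 248 247 251 163 171 204 213 236 248 247 247]
 [243 248 248 215 199 248 247 254 164 219 218 184 221 248 247 247]
 [246 247 248 213 133 251 249 237 175 215 213 149 224 248 247 247]
 [247 247 248 214 126 200 255 171 220 213 178 124 226 249 248 247]
 [228 247 247 247 190 122 168 163 170 167 136 165 238 233 216 247]
 [248 248 247 248 213 161 121 123 130 122 161 221 249 248 248 247]
 [247 247 247 247 249 229 196 170 173 201 226 249 247 247 247 247]
 [249 247 248 248 248 249 250 250 246 250 248 247 247 248 248 249]
 [197 217 205 200 249 182 214 248 247 247 247 247 248 250 204 195]
 [208 205 203 205 198 220 251 249 249 248 249 246 247 198 201 140]
 [192 189 205 196 203 203 217 195 193 201 198 202 205 172 126 125]]
```

Emit:
{"name": "apply_moves", "arguments": {"targets": [0,2,0,0,0,0,4,0,0,0,0,5.1,0,0,0,0,5.1,0,1,0,0,5.1,0,3,0,0,5.1,0,5,0,0,5.1,0,6,0,0,5.1,0,6,0]}}

```text
time_s: 6.97
tool_pos: [0.5802, -0.223, 0.2729]
orientation: [-3.137, 0.001, 1.209]
force: [-0.5, 0.2, -1.2]
width: 0.0213
```

Emit:
{"name": "apply_moves", "arguments": {"targets": [0,0,0,0,0,0,0,0,0,0,0,0,0,0,0]}}

```text
time_s: 7.22
tool_pos: [0.5821, -0.2237, 0.2768]
orientation: [3.14, -0.0, 1.209]
force: [0.3, 0.2, -1.4]
width: 0.0213
```

```bash
cat > look.py <<'E'
from h import *
import sys
n=sys.argv[1]
s=ctrl.get_state(); 
D={k:ctrl.get_image(k) for k in ('wrist','side','scene')}
rel([.5815,-.2205,.2057],-20.6)
for k in D: np.savez(f'pics/{k}_{n}.npz',**D[k],pos=s['tool_pos'],ori=s['orientation'])
a=cv2.resize(D['side']['img'][90:210,250:350],(400,480),interpolation=2); b=cv2.resize(D['scene']['img'][160:280,243:343],(400,480),interpolation=2)
save('L'+n,np.hstack([a,b])); save('W'+n,D['wrist']['img'])
E
python3 look.py 8
```

```text
t 7.3667 pos [ 0.582  -0.2233  0.2764] rpy [ 3.1404e+00 -2.0000e-04  1.2091e+00] toolY -20.7 w 0.02137825167232532 F [ 0.8 -1.1 -1.4] q [-0.2   0.43  0.7   1.58 -0.29  1.23  0.19]
shift cm [ 0.25 -0.15  7.07] spin -0.12495741336539723
```

View pics/L8.png

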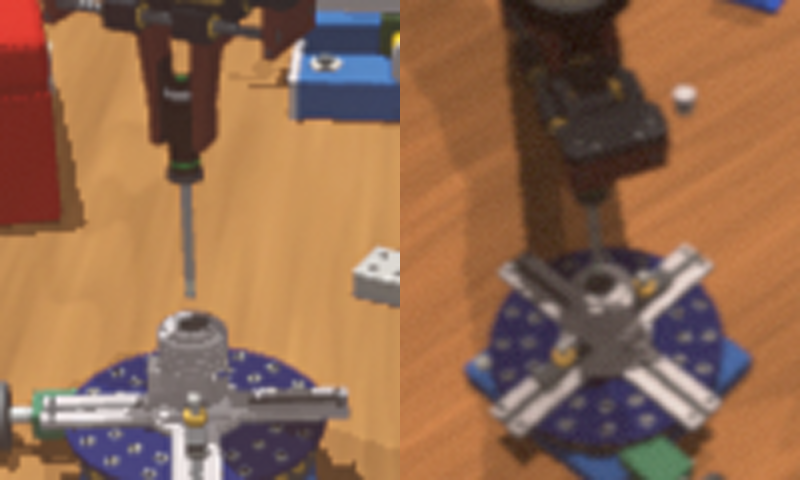

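View pics/W8.png

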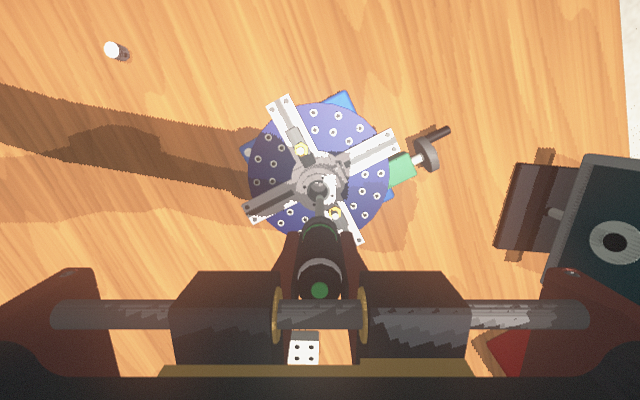

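Run:
```python
from h import *
S=load('side_8');C=load('scene_8');W=load('wrist_8'); s=dict(tool_pos=W['pos'],orientation=W['ori'])
pos=W['pos']; print(pos); Rt=R.from_euler('xyz',W['ori']).as_matrix()
sc=lambda z: pos+Rt@np.array([-.0011,-.0002,z])   # z toward tip
for n,d in (('side',S),('scene',C),('wrist',W)):
    ss=s if n=='wrist' else None
    print(n,'pred collar',proj(d,sc(.0357),ss).round(1),'tip',proj(d,sc(.1257),ss).round(1),'bore(.5815,-.221)',proj(d,[.5815,-.221,.13],ss).round(1))
save('c8',np.hstack([cv2.resize(S['img'][120:182,278:318],(400,620),interpolation=2)[20:],cv2.resize(W['img'][160:240,295:345],(375,600),interpolation=2)]))
```

```text
[ 0.58213201 -0.22368809  0.27679959]
side pred collar [296.5 134.4] tip [297.7 164. ] bore(.5815,-.221) [297.9 171.2]
scene pred collar [289.4 208.4] tip [291.2 227.4] bore(.5815,-.221) [292.5 230.9]
wrist pred collar [319.7 232.6] tip [319.5 198.1] bore(.5815,-.221) [318.  189.8]
```

View pics/c8.png

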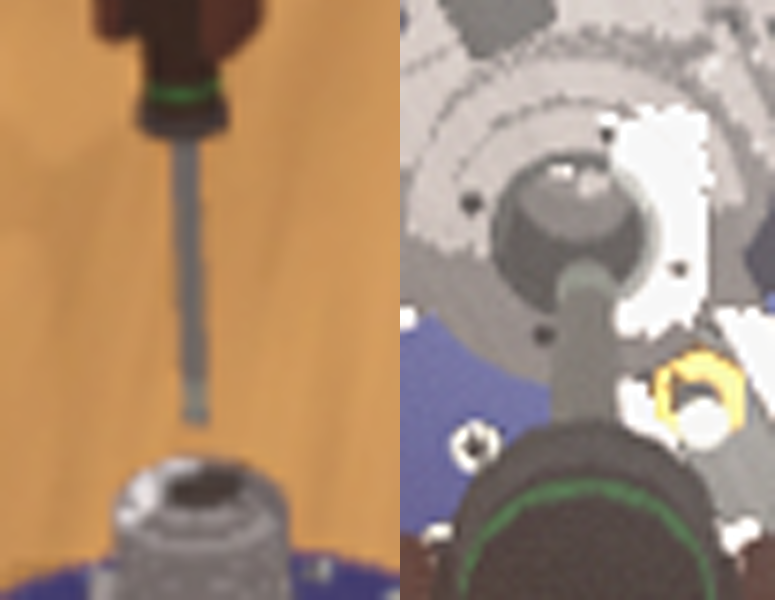

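Run:
```python
from h import *
S=load('side_8');W=load('wrist_8'); s=dict(tool_pos=W['pos'],orientation=W['ori'])
Rt=R.from_euler('xyz',W['ori']).as_matrix();z=W['pos'][2]
for n,p in [('bore',onz(W,317.7,190.7,.13,s)),('tip edge',onz(W,319.3,194.3,z-.1257,s)),('side bore',onz(S,298.2,170.8,.13)),('side tip',onz(S,297.3,164.,z-.1257))]:
    print(n,p.round(4),'tool mm',((p-W['pos'])@Rt*1000).round(1))
```

```text
bore [ 0.5808 -0.2218  0.13  ] tool mm [  1.2  -2.2 146.8]
tip edge [ 0.5829 -0.2209  0.1511] tool mm [  2.8  -0.4 125.7]
side bore [ 0.5809 -0.2235  0.13  ] tool mm [ -0.2  -1.5 146.8]
side tip [ 0.5828 -0.2245  0.1511] tool mm [ -0.6   0.7 125.7]
```

Emit:
{"name": "apply_moves", "arguments": {"targets": [0,0.18,-0.2,0,0,0,0.18,-0.2,0.3,0,0,0.18,-0.2,0.6,0,0,0.18,-0.2,0.8,0,0,0.18,-0.2,0.8,0,0,0.18,-0.2,0.8,0,0,0.18,-0.2,0.8,0,0,0.18,-0.2,0.8,0]}}

```text
time_s: 8.03
tool_pos: [0.5805, -0.2208, 0.2677]
orientation: [3.141, 0.0, 1.209]
force: [0.7, -0.1, -2.0]
width: 0.0217
```

```bash
python3 look.py 9
python3 - <<'E'
from h import *
S=load('side_9');C=load('scene_9');W=load('wrist_9')
save('c9',np.hstack([cv2.resize(S['img'][130:190,278:318],(400,600),interpolation=2),cv2.resize(W['img'][160:240,295:345],(375,600),interpolation=2)]))
E
```

```text
t 8.1833 pos [ 0.5805 -0.2207  0.2677] rpy [ 3.1414e+00 -1.0000e-04  1.2091e+00] toolY -20.7 w 0.021470053236658272 F [ 0.2  0.8 -2.2] q [-0.21  0.44  0.7   1.6  -0.29  1.22  0.19]
shift cm [0.06 0.08 6.2 ] spin -0.1244478734888439
```

View pics/c9.png

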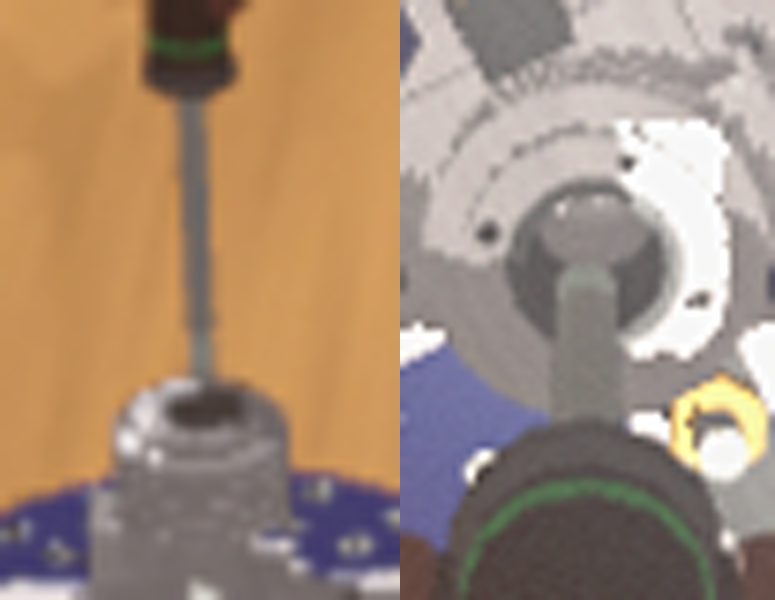

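Run:
```python
from h import *
S=load('side_9');W=load('wrist_9'); s=dict(tool_pos=W['pos'],orientation=W['ori'])
Rt=R.from_euler('xyz',W['ori']).as_matrix();z=W['pos'][2]
for n,p in [('bore',onz(W,320.1,194.8,.13,s)),('tip edge',onz(W,319.4,194.5,z-.1257,s)),('side bore',onz(S,298.2,170.6,.13)),('side tip',onz(S,298.,167.6,z-.1257))]:
    print(n,p.round(4),'tool mm',((p-W['pos'])@Rt*1000).round(1))
```

```text
bore [ 0.5806 -0.2218  0.13  ] tool mm [ -0.9   0.4 137.7]
tip edge [ 0.5812 -0.2182  0.142 ] tool mm [  2.6  -0.3 125.7]
side bore [ 0.581  -0.2246  0.13  ] tool mm [ -3.4   1.8 137.7]
side tip [ 0.5807 -0.2204  0.142 ] tool mm [  0.4   0.  125.7]
```

Emit:
{"name": "apply_moves", "arguments": {"targets": [0,0.03,0.05,0,0,0,0.03,0.05,0.4,0,0,0.03,0.05,0.8,0,0,0.03,0.05,1.2,0,0,0.03,0.05,1.6,0,0,0.03,0.05,2.0,0,0,0.03,0.05,2.2,0,0,0.03,0.05,2.2,0]}}

```text
time_s: 8.85
tool_pos: [0.5808, -0.2204, 0.2449]
orientation: [-3.141, 0.0, 1.209]
force: [-0.5, -0.3, -1.0]
width: 0.0217
```

```bash
python3 look.py 10
python3 - <<'E'
from h import *
S=load('side_10');W=load('wrist_10');C=load('scene_10')
save('c10',np.hstack([cv2.resize(S['img'][140:190,278:318],(400,500),interpolation=2),cv2.resize(W['img'][160:240,295:345],(375,500),interpolation=2)])[:, :800])
E
```

```text
t 9.0 pos [ 0.5811 -0.2206  0.2458] rpy [ 3.1414 -0.      1.2091] toolY -20.7 w 0.021590383141967144 F [-0.2 -0.1 -0.9] q [-0.2   0.45  0.69  1.62 -0.31  1.17  0.2 ]
shift cm [0.03 0.03 4.01] spin -0.12588930229685147
```

View pics/c10.png

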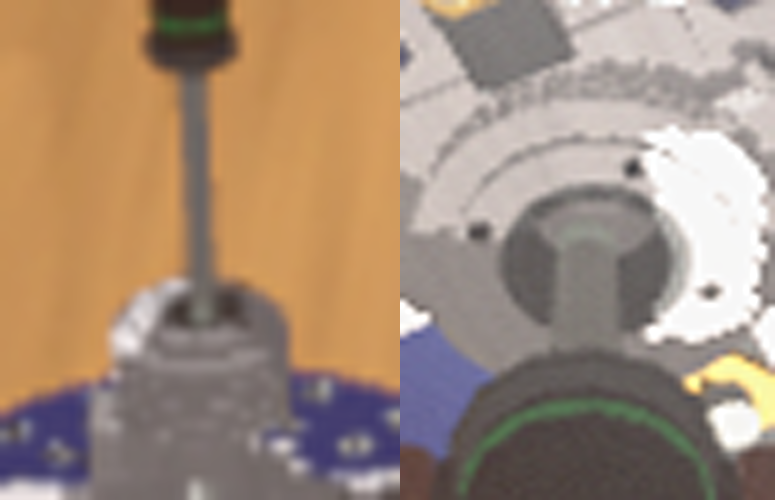

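Emit:
{"name": "apply_moves", "arguments": {"targets": [0,0.02,0.03,0.5,0,0,0.02,0.03,1,0,0,0.02,0.03,1.6,0,0,0.02,0.03,2.2,0,0,0.02,0.03,2.8,0,0,0.02,0.03,3.4,0,0,0.02,0.03,3.8,0,0,0.02,0.03,4.0,0]}}

```text
time_s: 9.67
tool_pos: [0.5811, -0.2204, 0.2047]
orientation: [-3.14, 0.0, 1.209]
force: [0.5, 0.1, -1.4]
width: 0.0212
```

Emit:
{"name": "apply_moves", "arguments": {"targets": [0,0,0,0,0,0,0,0,0,0,0,0,0,0,0]}}

```text
time_s: 9.92
tool_pos: [0.5816, -0.2206, 0.2059]
orientation: [3.141, -0.0, 1.209]
force: [-0.1, -0.4, -1.6]
width: 0.0218
```

```bash
python3 look.py 11
python3 - <<'E'
from h import *
S=load('side_11');W=load('wrist_11');C=load('scene_11')
s=dict(tool_pos=W['pos'],orientation=W['ori']); Rt=R.from_euler('xyz',W['ori']).as_matrix()
f=lambda x,y,z: W['pos']+Rt@np.array([x,y,z])
print('green-ring/collar pred side',proj(S,f(-.0011,-.0002,.0357)),proj(S,f(-.0011,-.0002,.0357)+[0,.013,0]),'top',proj(S,f(-.0011,-.0002,-.0343)))
save('c11',np.hstack([cv2.resize(S['img'][130:190,278:318],(400,600),interpolation=2),cv2.resize(W['img'][160:240,295:345],(375,600),interpolation=2)])[:, :800])
save('c12',cv2.resize(C['img'][190:270,263:343],(600,600),interpolation=2))
E
```

```text
t 10.0667 pos [ 0.5816 -0.2206  0.2059] rpy [ 3.1411e+00 -2.0000e-04  1.2092e+00] toolY -20.7 w 0.021508449733339915 F [-1.  -0.5 -1.3] q [-0.19  0.49  0.67  1.67 -0.34  1.1   0.22]
shift cm [ 0.   -0.01  0.02] spin -0.1204633574850611
green-ring/collar pred side [297.54762953 158.43348962] [297.02010019 160.71435068] top [296.57902684 135.20787916]
```

View pics/c11.png

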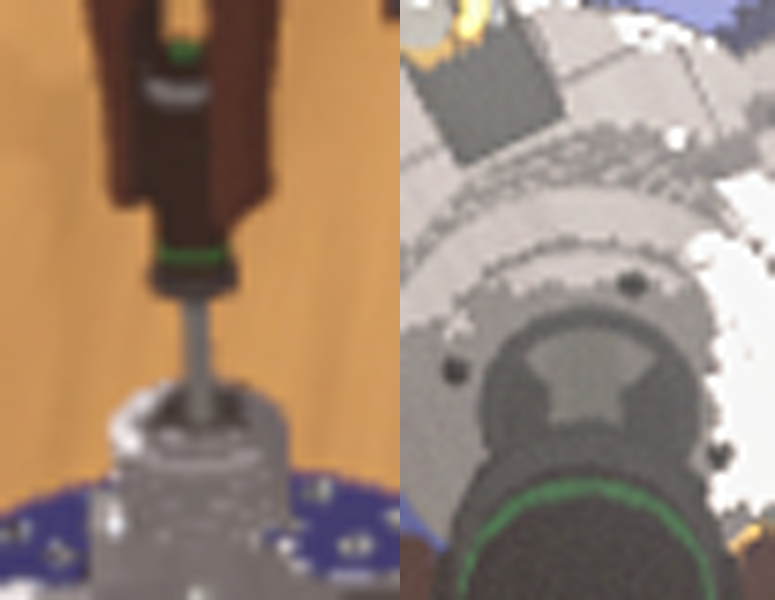

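View pics/c12.png

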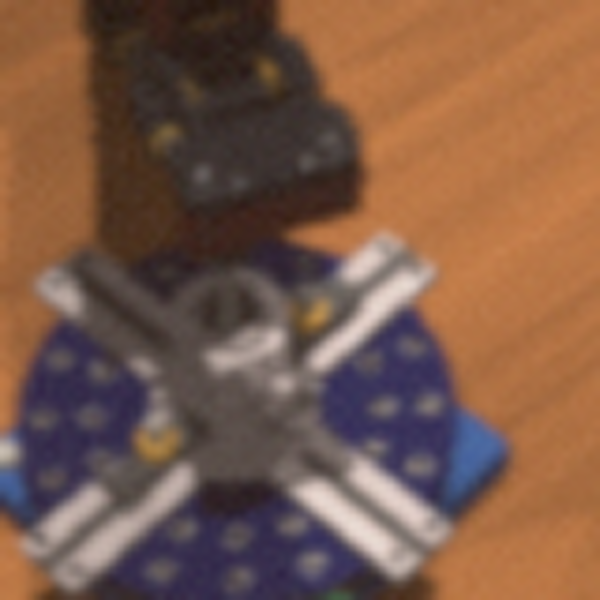

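Run:
```python
from h import *
W=load('wrist_11');s=dict(tool_pos=W['pos'],orientation=W['ori']); Rt=R.from_euler('xyz',W['ori']).as_matrix()
def pt(d,u,v,ss=None):
    p,r=ray(d,u,v,ss); return p+r*np.median(d['depth'][v-1:v+2,u-1:u+2])
hsv=cv2.cvtColor(W['img'],cv2.COLOR_RGB2HSV); 
p=onz(W,318.6,214.5,.13,s); print('bore tool mm',((p-W['pos'])@Rt*1000).round(1))
for u,v in [(319,288),(319,291),(317,289)]: print('handle top',pt(W,u,v,s).round(4))
for u,v in [(307,200),(325,195),(303,220),(313,193)]: print('cyl top',pt(W,u,v,s).round(4))
S=load('side_11')
for u,v in [(296,135),(291,171),(305,170)]: print('side',pt(S,u,v).round(4))
a=W['img'][265:305,295:345]; save('c13',cv2.resize(a,(500,400),interpolation=2))
```

```text
bore tool mm [-1.5 -1.  75.9]
handle top [ 0.5811 -0.2202  0.2402]
handle top [ 0.5805 -0.2218  0.2401]
handle top [ 0.58   -0.2204  0.2403]
cyl top [ 0.5755 -0.2067  0.1287]
cyl top [ 0.591  -0.208   0.1287]
cyl top [ 0.5659 -0.2218  0.1292]
cyl top [ 0.5821 -0.2032  0.1272]
side [ 0.5816 -0.2146  0.2441]
side [ 0.601  -0.2217  0.1298]
side [ 0.5628 -0.2332  0.1275]
```

View pics/c13.png

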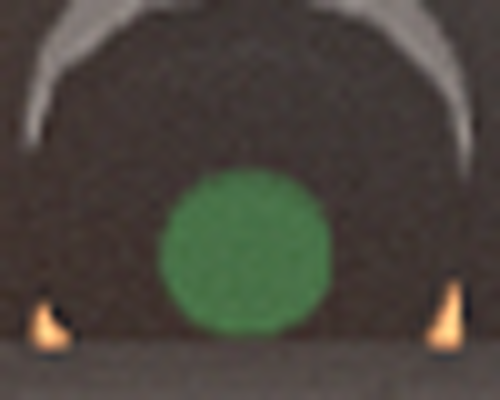

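Emit:
{"name": "apply_moves", "arguments": {"targets": [0,-0.02,-0.04,0.05,0,0,-0.02,-0.04,0.05,0,0,-0.02,-0.04,0.05,0,0,-0.02,-0.04,0.05,0,0,-0.02,-0.04,0.05,0,0,-0.02,-0.04,0.05,0]}}

```text
time_s: 10.57
tool_pos: [0.581, -0.2205, 0.2051]
orientation: [3.142, -0.0, 1.209]
force: [0.0, 0.6, -1.7]
width: 0.0215
```

Run:
```python
from h import *
rel([.5808,-.2208,.2054],-20.7); print(ctrl.get_state()['dq'].round(4))
W=load('scene_11'); d=ctrl.get_image('scene'); o=load('scene0')
save('c14',d['img'])
```

```text
t 10.5667 pos [ 0.581  -0.2205  0.2051] rpy [ 3.1416 -0.      1.2092] toolY -20.7 w 0.02154559122600202 F [ 0.   0.6 -1.7] q [-0.19  0.49  0.67  1.67 -0.34  1.1   0.22]
shift cm [-0.03 -0.01 -0.03] spin -0.01996360891985205
[-0.0014 -0.0012 -0.0002 -0.0016  0.0011 -0.0002 -0.0007]
```

View pics/c14.png

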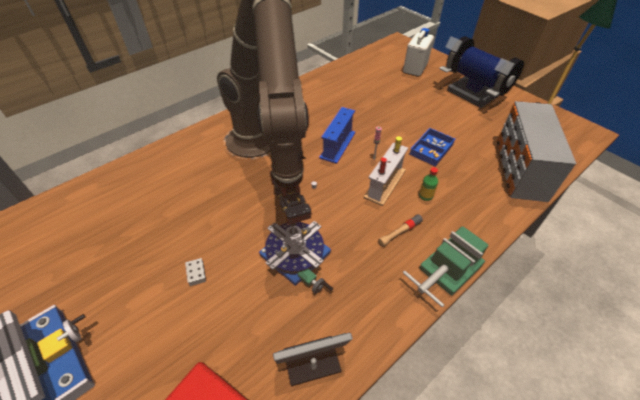

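The scene view shows the red and yellow tools still in the rack (383,165 and 398,145). The brush, oil, block and piston haven't moved, and the arm is at rest, so I'm handing in.

```bash
python3 -c "
from h import *
print(ctrl.finish_job())"
```

```text
the job is handed in; nothing more can be done
None
```

I took the black-handled scope from the middle hole of the rack and lowered it into the cylinder bore. I handed the job in at 10.6 s with the gripper still holding it at port level; no verdict was reported.

**Last checks:**
- **Grip:** the fingers were 21.5 mm apart on the handle, with the grip set to 30 N. The gripper was within 0.001 rad of vertical and joint speeds were below 0.002 rad/s.
- **Centring:** the wrist view put the scope about 0.8 mm off the bore axis. I made a correction of about 0.4 mm after that and did not measure again.
- **Height:** the tool height puts the window within about 1 mm of the port's middle. The window itself was out of sight inside the bore. By depth reading, the scope may have been about 1 mm high, so I lowered it 0.5 mm.
- **Contact:** I saw no sign of it touching the cylinder. The wrist force stayed around 1–2 N, about the scope's weight.
- **Other things:** the other tools and bench things looked unmoved in the last scene picture.

**Disagreements:**
- The side camera placed the bore up to 4 mm off along its viewing direction; the scene camera erred the other way. I trusted the wrist view, which repeated within about 1 mm.
- The side camera also read about 0.6 pixel high for both the scope and the cylinder, so I treated that as calibration error.

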